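# Carry a top-heavy clay finial on its sprung finishing stand to the drying board

### The arm

A 7-joint arm with a two-finger parallel gripper is mounted at the origin on the work surface. World frame = base frame: x ahead of the robot, y to its left, z up, the work surface at z = 0. Lengths are in m, angles in rad, forces in N, time in s.
With the tool pointing down it reaches from about 0.35 to 0.9 m from the base axis. Payload 19.9 kg.
Tool frame: the origin (TCP) lies on the centre line of the jaws, within the pads' length; the fingertips stand 8 mm ahead of it and the grasp point (between the pads) lies 11 mm behind it; z points along the fingers, y is the line along which they close (so a half turn about z gives the same grasp; the last joint's range is limited). The gripper opens to 85 mm and grips with 20 to 120 N. Pads are 22 mm wide; open, the fingers measure 114 mm over their backs; the gripper's body (76 mm by 85 mm) begins 54 mm behind the grasp point. The pads swing forward as they close: fully open they stand 13 mm farther back than shut.
Start: joints at [1.204, 0.417, -0.01, 1.614, 0.005, 1.111, -0.053], TCP at [0.2, -0.592, 0.239] pointing down, gripper open.
Joint ranges: [-2.81, 2.81], [-0.39, 2.02], [-1.27, 1.25], [0.06, 2.57], [-1.19, 4.33], [0.19, 2], [-2.82, 2.82]. Speed limits (rad/s): [1.89, 1.89, 2.39, 2.39, 3.01, 3.01, 3.01].

### API

Orientations are given as a 3x3 rotation matrix whose columns are the frame's x, y, z axes.
In Python, from workcell import ctrl gives the robot as it stands. The module is installed in compiled form; this text tells all that it offers.
- The arm moves only by the tool send_rows, never from a script. Its argument "commands" is text: rows parted by semicolons, each of 6 numbers parted by spaces: the shift along the tool's x, y, z each as a share of 40 mm, from -1 to 1, then the turn, a rotation vector about the tool's x, y, z each as a share of 5 degrees, from -1 to 1. In form: tx ty tz wx wy wz; .... A call has 1 to 20 rows; each row shifts and turns the commanded pose from where the row before left it, along the tool's axes as they then stand; what a row does not reach is not made up. A row lasts 1/12 s, in which the tool goes at most 41.7 mm and 7.16 degrees, less where a joint would pass 70% of its speed; a pose out of reach is approached as far as the arm can. A call with a number of a shift or a turn outside -1 to 1 is refused whole. A call with a gripper value outside its range is refused whole. "hand" is the opening, from 0 (shut) to 1 (fully open), set as the call begins (left out, the last holds). The fingers move at their own pace and stop on an object; "force" is the grip in N (left out, the last holds). Time passes only in rows, so rows that do not move let the fingers close. It gives the time, the measured TCP pose, the force, the opening and the grip force at its end, in the units of the state.
- ctrl.read_state(): the state, without advancing time (a new reading comes with each control period).
- ctrl.grab_frame(name): name is "scene" or "side" or "wrist"; returns a dict with "pixels" (384x512x3 uint8, red, green, blue), "fx", "fy", "cx", "cy" (pixels), "R" (3x3) and "t" (3): a world point X has camera coordinates R X + t. Camera axes: x right, y down, z forward; pixel columns grow to the right and rows downward; lengths in m; the calibration is good to about 2 mm. A picture is of the moment at which its call begins. There is no depth.
- ctrl.sign_off(): hands the job in; it is judged then, once.
The state is a dict: "time_s": time; "joints": joint angles; "qvel": joint speeds; "tau": joint torques, N m; "tool_pos": TCP position; "tool_rot": TCP orientation; "contact_force": force on the tool from outside, world axes, zero at the start; "moment": the same for the moment, N m; "finger_gap": finger opening in m; "gripper_force": force on a finger pad.
Only numpy, scipy, OpenCV 4.12 (cv2) and the standard library are available. Lean on these libraries where they do the work, as an engineer would, in place of code of your own. Each camera call takes 0.05 s, during which the arm holds its last target. There are 200 camera calls.

### The job

The bone-dry clay roof finial stands on a finishing stand whose sprung tilting head is too weak for it, so it topples sideways unless something steadies it. Take the stand by its wooden handle, lift it a little and draw it out of the padded fork of its rest on the table, carry it across unhurriedly, at least three seconds in the open air and off the table, with the finial kept upright by balancing it, and set it down gently and square on the slatted drying board with the finial's neck between the arms of the fork there, then let go. The finial must never flop over onto its stops, knock hard against a fork, or be touched by the robot, and the other things on the table stay as they are.

Things in the scene. Friction and masses are not known exactly. Their poses are not given: they have to be found in the camera images.
- stand: the finishing stand: plywood foot 290 x 130 x 12 mm, steel ballast bar at the robot's end, a handle, a yoke at the far end for the finial's head. Origin on the foot's underside, below the handle; x along the foot from handle to finial, z up. The foot reaches from x = -90 to +200 mm. Without finial 0.46 kg, centre of mass x = 12, z = 20 mm (nominal)
- stand_grip (a point): centre of the stand's handle, a dark wooden bar 24 mm thick along the stand's x, 90 mm long along y, from 40 to 80 mm above the foot's underside, on two thin posts; grip it across its 24 mm from above
- stand_pivot (a point): centre of the finial's pivot, at x = 150, y = 0, z = 60 mm of the stand; the pivot axis runs along the stand's x, between yoke plates 46 mm wide at x = 108 to 192 mm that end 74 mm above the foot's underside. Axes as the stand's
- finial (a joint): tilt of the finial on the stand, rad, about the stand's x: 0 square to the foot, positive leans its top to the stand's -y; stops at -0.32 and 0.32. Spring 0.318 N m/rad towards 0, damping 0.020 N m s/rad, no friction; gravity pulls over with 0.378 N m per rad of lean from vertical: left alone it falls, time constant about 0.5 s. Rolling the foot about its x loads the spring and so pushes it
- finial_com (a point): the finial's centre of mass, on its axis, 128 mm above the pivot; z up along the finial. Mass of the finial with its disc and head 0.30 kg (varies 6 %), moment of inertia about the pivot 0.0068 kg m2
- finial_neck (a point): middle of the finial's neck, on its axis 172 mm above the pivot; z up along the finial. The neck is a cylinder 34 to 36 mm across, 118 to 206 mm above the pivot; below it the body widens to 80 mm (on a disc 92 mm across, 22 to 32 mm above the pivot), the knob above is 57 mm across. In a parked stand this point lies at the fork's point
- finial_top (a point): tip of the finial, 273 mm above the pivot
- rest: the fixed steady rest where the stand is parked at the start, standing on the table; origin on the table under the parked stand's handle, same axes as the parked stand. A steel column 22 mm thick at x = 270 mm, y = 0, on a base plate 10 mm high over x = 230 to 300 mm, y = -75 to 75 mm, carries the fork
- rest_fork (a point): place of the neck in the rest's fork: x = 150 mm, 232 mm above the table, midway between two level rubber-covered arms 14 mm thick with axes at y = -35 and +35 mm (56 mm clear between) from x = 243 down to 125 mm, then flaring out to y = -50 and +50 mm at the open mouth, x = 95 mm, which faces the robot
- dryer: the fixed slatted drying board with a second, equal steady on it; origin on the table, under the handle of a stand parked there, x along the board away from the robot. Slats over x = -115 to 305 mm, y = -95 to 95 mm, their top 30 mm above the table. A stand is parked when its origin is 30 mm above this one and it is turned the same way
- dryer_fork (a point): place of the neck in the drying board's fork: x = 150 mm, 262 mm above the table, midway between its arms; this fork has the same shape and x and y as the rest's fork
- rib: flat wooden rib, 110 x 50 x 10 mm, lying loose; not part of the job
- brush: brush with a wooden handle, 200 mm long, 20 mm high, lying loose; not part of the job
- sponge: yellow sponge block, 85 x 60 x 35 mm, loose; not part of the job
- bowl: white bowl, 110 mm wide, 50 mm high, loose; not part of the job
- post: grey kiln post, 50 x 50 x 190 mm, standing loose; not part of the job
- sprayer: white bottle, 70 mm wide, 170 mm high, standing loose; not part of the job

How it is judged:
By the outcome, as a careful person would: the job done as asked, in the order asked, and still so for the second after the job is handed in, with the robot touching nothing.
It also fails if it takes over 64 s, if anything falls off the work surface, if the arm or the gripper's body presses on something with over 40 N, if the wrist force passes 120 N, or if a joint passes its speed limit or range.

## Working session

There is one attempt and no reset: what is moved stays moved. The work goes in short steps, Python scripts to look and compute and a tool call to move; the robot and the scene stay as the last step left them, time stands still between calls to the robot, and variables do not carry over. Pictures are saved under pics/ and viewed, at most 10 in all, crops included, and the job is handed in when it is done.

Besides the shell and the picture viewer there is one more tool, called after "Emit:" in YAML: its name, and indented under it one key for each argument. send_rows: Moves the arm, as the interface text tells. Its arguments: {"type":"object","properties":{"commands":{"type":"string"},"hand":{"type":"number"},"force":{"type":"number"}},"required":["commands"]}

```bash
mkdir -p pics
python3 - <<'E'
from workcell import ctrl
import cv2,numpy as np
s=ctrl.read_state()
for k in s: print(k,np.round(s[k],4).tolist())
for n in ["scene","side"]:
    f=ctrl.grab_frame(n); cv2.imwrite(f"pics/{n}0.png",cv2.resize(f["pixels"][:,:,::-1],(800,600),interpolation=cv2.INTER_CUBIC))
    cv2.imwrite(f"pics/{n}0_raw.png",f["pixels"][:,:,::-1])
    np.savez(f"{n}.npz",**{k:f[k] for k in f if k!="pixels"})
    print(n,f["fx"],f["fy"],f["cx"],f["cy"],np.round(f["R"],3).tolist(),np.round(f["t"],3))
E
```

```text
time_s 0.0
joints [1.2035, 0.418, -0.0103, 1.6142, 0.0047, 1.1107, -0.053]
qvel [0.0018, 0.0001, -0.0005, -0.0014, -0.0008, 0.0016, -0.0001]
tau [-0.0018, -86.4452, 0.6772, -43.4909, 0.019, 0.0072, 0.0]
tool_pos [0.1999, -0.5918, 0.2387]
tool_rot [[0.9474, 0.3201, -0.0005], [0.3201, -0.9474, 0.0011], [-0.0001, -0.0012, -1.0]]
contact_force [0.4456, 0.9872, -0.2416]
moment [-0.0039, -0.0091, 0.0033]
gripper_force 0.0
finger_gap 0.0854
scene 391.7646171561607 391.7646171561607 254.21027056435358 191.8953084325538 [[0.144, 0.99, 0.001], [0.714, -0.104, -0.692], [-0.685, 0.1, -0.722]] [-0.061 -0.237  1.828]
side 462.1778594553772 462.1778594553772 251.46945078489722 195.508038750118 [[-0.805, -0.593, -0.023], [-0.331, 0.481, -0.812], [0.492, -0.646, -0.584]] [0.427 0.323 1.243]
```

View pics/scene0.png

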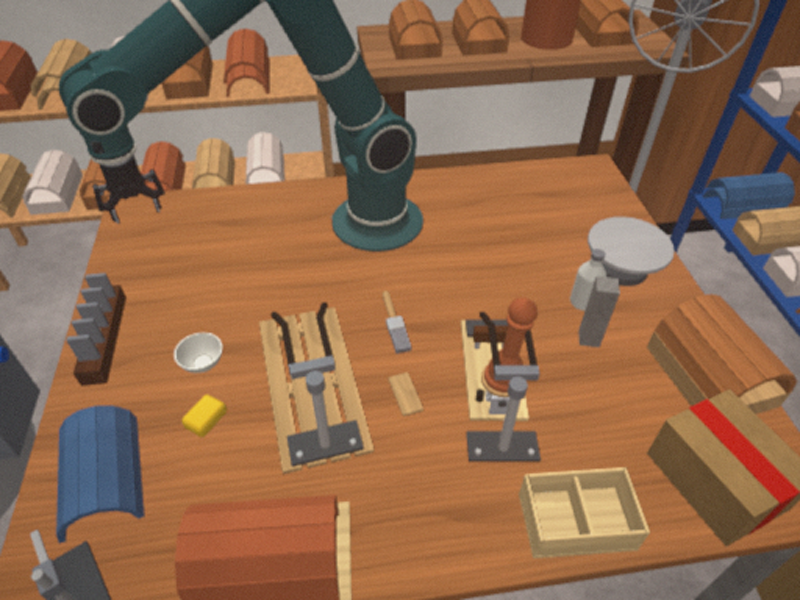

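View pics/side0.png

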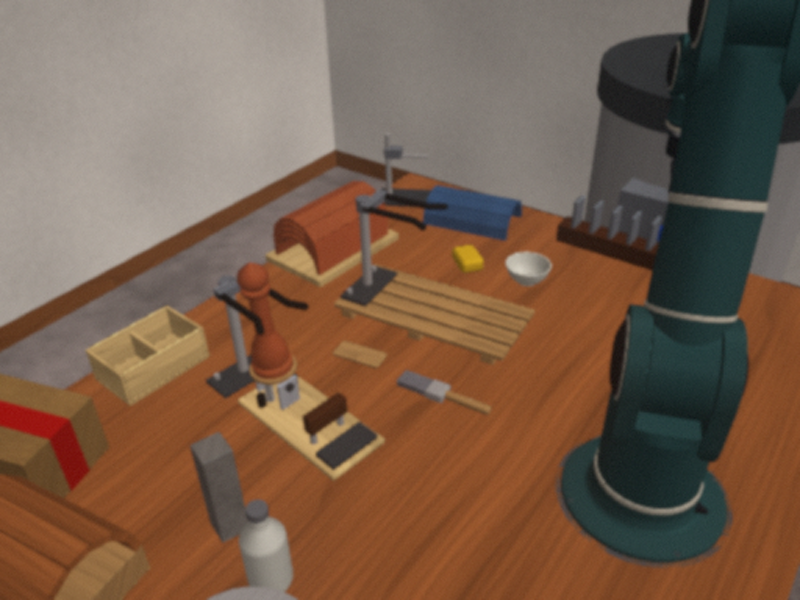

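Overview: the rest with the stand lies about (505,370) in scene and (300,400) in side. The board is near (318,390) and (440,310). The forks open towards the robot. Next I'll enlarge both for measuring.

Run:
```python
import cv2,numpy as np
a=cv2.imread('pics/scene0_raw.png');b=cv2.imread('pics/side0_raw.png')
def crop(im,x,y,w,h,s):
    c=cv2.resize(im[y:y+h,x:x+w],None,fx=s,fy=s,interpolation=cv2.INTER_CUBIC)
    for i in range(0,w,10):
        cv2.line(c,(i*s,0),(i*s,4 if i%50 else 10),(255,255,0),1)
        if (x+i)%20==0: cv2.putText(c,str(x+i),(i*s,20),0,.35,(255,255,0),1)
    for i in range(0,h,10):
        cv2.line(c,(0,i*s),(6,i*s),(255,255,0),1)
        if (y+i)%20==0: cv2.putText(c,str(y+i),(8,i*s+4),0,.35,(255,255,0),1)
    return c
l=crop(a,280,180,80,120,5);r=crop(b,130,160,130,150,4)
r=cv2.resize(r,None,fx=400/520,fy=400/520) if 0 else r[:, :400]
def two(l,r):
    o=np.zeros((600,800,3),np.uint8);o[:l.shape[0],:400]=l[:,:400];o[:r.shape[0],400:400+r.shape[1]]=r[:,:400];return o
cv2.imwrite('pics/c1.png',two(l,r))
l=crop(a,160,190,80,120,5);r=crop(b,210,110,135,125,3)
r=crop(b,210,115,133,125,3)
cv2.imwrite('pics/c2.png',two(l,r))
```

```text
(no output)
```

View pics/c1.png

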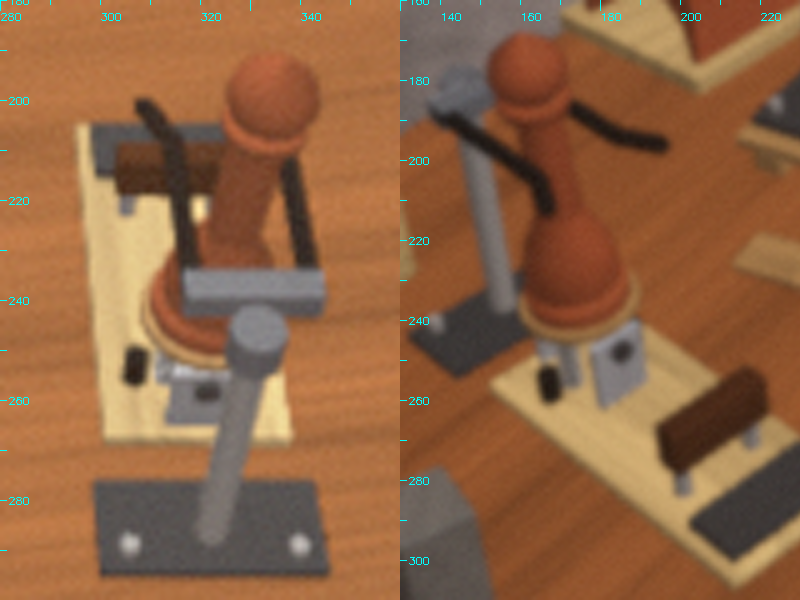

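View pics/c2.png

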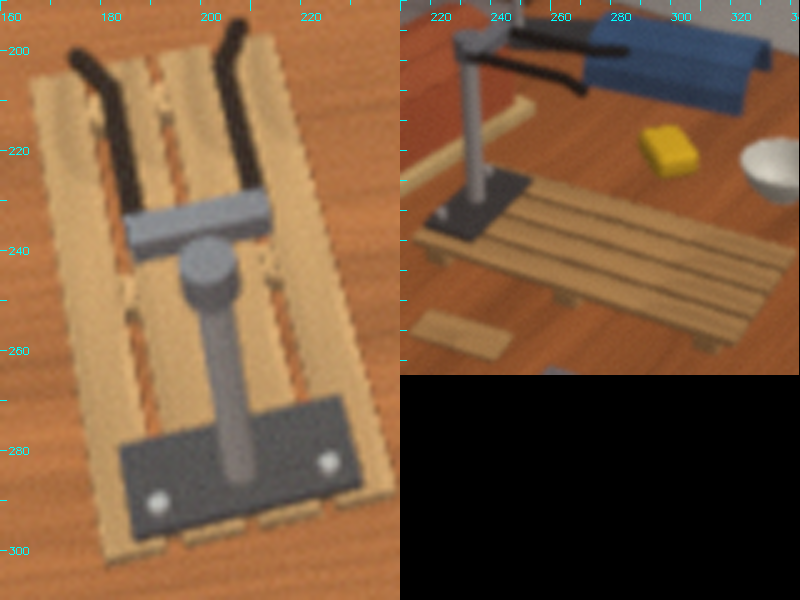

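Left panes show scene and right panes side: foot corner (78,123) and front edge (103,441)-(292,441), with the finial leaning to +y onto the +y arm. In c2, slat corners are (30,78), (272,37), (395,490) and fork tips (78,55), (238,25). Next I'll fit both poses.

```bash
cat > fit.py <<'E'
import numpy as np
from scipy.optimize import least_squares
C={n:dict(np.load(n+'.npz')) for n in('scene','side')}
def proj(c,X):
    c=C[c] if isinstance(c,str) else c
    p=c['R']@X+c['t']; return np.array([c['fx']*p[0]/p[2]+c['cx'],c['fy']*p[1]/p[2]+c['cy']])
def W(q,l):
    c,s=np.cos(q[2]),np.sin(q[2]); l=np.array(l)/1000
    return np.array([q[0]+c*l[0]-s*l[1],q[1]+s*l[0]+c*l[1],l[2]])
def fit(obs,q0):
    f=lambda q:np.concatenate([proj(c,W(q,l))-u for c,l,u in obs])
    r=least_squares(f,q0,loss='soft_l1'); return r.x,f(r.x).reshape(-1,2)
E
cat > m.py <<'E'
from fit import *
s1=lambda X,Y:np.array([280+X/5,180+Y/5]); d1=lambda X,Y:np.array([130+(X-400)/4,160+Y/4])
s2=lambda X,Y:np.array([160+X/5,190+Y/5]); d2=lambda X,Y:np.array([210+(X-400)/3,115+Y/3])
A='scene';B='side'
stand=[(A,(-90,-65,12),s1(78,123)),(A,(200,-65,0),s1(104,442)),(A,(200,65,0),s1(292,441)),(B,(200,65,12),d1(490,385)),(B,(-90,65,0),d1(735,587)),(A,(-12,-45,80),s1(118,141))]
rest=[(A,(230,-75,10),s1(93,482)),(A,(230,75,10),s1(313,481)),(A,(300,75,0),s1(329,577)),(A,(300,-75,0),s1(100,577)),(A,(95,-50,232),s1(142,104)),(B,(95,-50,232),d1(663,146)),(B,(230,75,0),d1(458,378))]
dry=[(A,(-115,-95,30),s2(30,78)),(A,(-115,95,30),s2(272,37)),(A,(305,95,30),s2(395,488)),(A,(305,-95,30),s2(105,553)),(A,(230,-75,40),s2(120,446)),(A,(230,75,40),s2(343,395)),(A,(95,-50,262),s2(78,55)),(A,(95,50,262),s2(238,25)),(B,(-115,95,30),d2(737,340)),(B,(-115,-95,30),d2(797,249)),(B,(305,95,30),d2(415,233)),(B,(95,50,262),d2(585,90)),(B,(95,-50,262),d2(627,50))]
for n,o,q in(('stand',stand,[.5,.2,0]),('rest',rest,[.5,.2,0]),('dry',dry,[.5,-.2,0])):
    q,r=fit(o,q); print(n,q.round(4),np.degrees(q[2]).round(2)); print(r.round(1).tolist())
E
python3 m.py
```

```text
stand [ 0.5298  0.2104 -0.1388] -7.95
[[-1.2, -0.7], [-0.2, 0.4], [-0.0, 0.4], [-1.5, -0.3], [-0.2, 1.6], [-0.7, -1.0]]
rest [ 0.5313  0.2085 -0.1409] -8.07
[[-0.5, -1.2], [0.0, -1.1], [-0.2, 0.0], [-0.4, 0.2], [-0.2, 0.3], [-1.2, -1.0], [-0.9, 0.7]]
dry [ 0.4847 -0.2316  0.1207] 6.92
[[-0.5, -0.5], [-0.4, -1.7], [0.2, -0.5], [-0.6, 0.6], [-1.0, -1.3], [-0.7, -1.4], [-0.1, -0.0], [-0.2, -0.2], [-0.9, 0.1], [-0.2, -0.1], [-1.8, 0.9], [-1.2, 0.1], [-1.4, 0.3]]
```

```bash
sed -i 's#/5,#/5-.4,#g; s#Y/5\]#Y/5-.4]#g; s#/4,#/4-.4,#g; s#Y/4\]#Y/4-.4]#g; s#/3,#/3-.35,#g; s#Y/3\]#Y/3-.35]#g' m.py
cat >> m.py <<'E'
both=stand+rest
q,r=fit(both,[.5,.2,0]);print('both',q.round(4),abs(r).mean())
k=least_squares(lambda X:np.r_[proj(A,X)-s1(274,98),proj(B,X)-d1(528,72)],[.7,.2,.3]);X=k.x
c,s=np.cos(q[2]),np.sin(q[2]);d=X-[q[0],q[1],0];print('knob local',(c*d[0]+s*d[1]).round(4),(-s*d[0]+c*d[1]).round(4),d[2].round(4),k.fun.round(2))
for n in C:print(n,'cam',(-C[n]['R'].T@C[n]['t']).round(3))
E
python3 m.py
cat > plan.py <<'E'
import numpy as np,sys
from scipy.spatial.transform import Rotation as Ro
from workcell import ctrl
def yawR(y): # tool rot for stand yaw y: tool x=Y, y=X, z=-Z
    c,s=np.cos(y),np.sin(y); return np.array([[-s,c,0],[c,s,0],[0,0,-1.]])
def rows(p,R):
    s=ctrl.read_state();r=np.array(s['tool_rot']);d=r.T@(np.array(p)-s['tool_pos'])/.04
    w=Ro.from_matrix(r.T@R).as_rotvec()/np.radians(5)
    print('t',round(float(s['time_s']),2),'pos',np.round(s['tool_pos'],4),'total units tool',d.round(2),'turn',w.round(2))
E
python3 -c "
from plan import *
rows([.30,-.30,.33],yawR(-.14));rows([.53,.209,.2],yawR(-.14))"
```

```text
stand [ 0.5293  0.2104 -0.1454] -8.33
[[-0.7, -0.5], [-0.2, 0.6], [-0.0, 0.8], [-0.7, -0.2], [0.1, 2.1], [-0.3, -0.7]]
rest [ 0.5306  0.2085 -0.1442] -8.26
[[-0.4, -1.0], [0.2, -0.8], [-0.2, 0.3], [-0.3, 0.3], [0.0, 0.5], [-0.5, -0.6], [-0.2, 1.0]]
dry [ 0.4845 -0.2326  0.1208] 6.92
[[-0.3, -0.2], [-0.3, -1.3], [0.3, -0.1], [-0.5, 1.0], [-0.9, -0.9], [-0.6, -1.0], [-0.0, 0.3], [-0.1, 0.2], [-0.3, 0.3], [0.4, 0.1], [-1.2, 1.2], [-0.6, 0.4], [-0.8, 0.6]]
both [ 0.5301  0.2095 -0.1464] 0.5298769487525502
knob local 0.1506 0.015 0.3003 [-0.28 -0.13 -0.27  0.1 ]
scene cam [ 1.43  -0.148  1.156]
side cam [-0.161  0.9    0.998]
t 0.1 pos [ 0.2    -0.5918  0.2387] total units tool [ 4.7  -6.11 -2.28] turn [-1.000e-02 -1.000e-02 -1.266e+01]
t 0.1 pos [ 0.2    -0.5918  0.2387] total units tool [ 14.23 -16.32   0.99] turn [-1.000e-02 -1.000e-02 -1.266e+01]
```

Emit:
send_rows:
  commands: "0 0 -0.2 0 0 -0.9; 0 0 -0.2 0 0 -0.9; 0 0 -0.2 0 0 -0.9; 0 0 -0.2 0 0 -0.9; 0 0 -0.2 0 0 -0.9; 0 0 -0.2 0 0 -0.9; 0 0 -0.2 0 0 -0.9; 0 0 -0.2 0 0 -0.9; 0 0 -0.2 0 0 -0.9; 0 0 -0.2 0 0 -0.9; 0 0 -0.2 0 0 -0.9; 0 0 -0.2 0 0 -0.9; 0 0 0 0 0 -0.9; 0 0 0 0 0 -0.9; 0 0 0 0 0 0; 0 0 0 0 0 0"
  hand: 1
  force: 110

```text
time_s: 1.43
tool_pos: [0.1999, -0.592, 0.3349]
tool_rot: [[0.147, 0.989, -0.0], [0.989, -0.147, 0.001], [0.001, -0.0, -1.0]]
contact_force: [-0.5, -0.3, -0.8]
finger_gap: 0.0853
gripper_force: 0.0
```

```bash
python3 -c "
from plan import *
rows([.38,-.20,.33],yawR(-.146));rows([.53,.21,.22],yawR(-.146))"
```

```text
t 1.43 pos [ 0.1999 -0.592   0.3349] total units tool [10.36  3.01  0.13] turn [-0.   -0.01 -0.02]
t 1.43 pos [ 0.1999 -0.592   0.3349] total units tool [21.05  5.21  2.89] turn [-0.   -0.01 -0.02]
```

Emit:
send_rows:
  commands: "0.4 0.1 0 0 0 0; 0.8 0.2 0 0 0 0; 0.9 0.26 0 0 0 0; 0.9 0.26 0 0 0 0; 0.9 0.26 0 0 0 0; 0.9 0.26 0 0 0 0; 0.9 0.26 0 0 0 0; 0.9 0.26 0 0 0 0; 0.9 0.26 0 0 0 0; 0.9 0.26 0 0 0 0; 0.9 0.26 0 0 0 0; 0.9 0.26 0 0 0 0; 0.9 0.2 0 0 0 0; 0.9 0.2 0.1 0 0 0; 0.9 0.2 0.2 0 0 0; 0.9 0.2 0.2 0 0 0; 0.9 0.2 0.2 0 0 0; 0.9 0.2 0.2 0 0 0; 0.9 0.2 0.2 0 0 0; 0.9 0.2 0.2 0 0 0"

```text
time_s: 3.1
tool_pos: [0.4793, 0.0721, 0.283]
tool_rot: [[0.149, 0.989, 0.0], [0.989, -0.149, -0.0], [0.0, 0.0, -1.0]]
contact_force: [0.9, -0.5, -0.0]
finger_gap: 0.0855
gripper_force: 0.0
```

Emit:
send_rows:
  commands: "0.9 0.2 0.2 0 0 0; 0.9 0.2 0.2 0 0 0; 0.9 0.2 0.2 0 0 0; 0.7 0.2 0.2 0 0 0; 0.4 0.2 0.2 0 0 0; 0 0 0.2 0 0 0; 0 0 0.2 0 0 0; 0 0 0 0 0 0; 0 0 0 0 0 0"

```text
time_s: 3.85
tool_pos: [0.5404, 0.214, 0.2271]
tool_rot: [[0.147, 0.989, -0.001], [0.989, -0.147, -0.001], [-0.001, -0.001, -1.0]]
contact_force: [0.8, -0.9, -0.3]
finger_gap: 0.0852
gripper_force: 0.0
```

```bash
python3 -c "
from plan import *
import cv2
rows([.53,.2095,.05],yawR(-.146))
f=ctrl.grab_frame('wrist');g=ctrl.grab_frame('scene')
np.savez('wrist.npz',**{k:f[k] for k in f if k!='pixels'})
a=cv2.resize(f['pixels'][:,:,::-1],(800,600),interpolation=cv2.INTER_CUBIC)
cv2.imwrite('pics/w1.png',a)"
```

```text
t 3.85 pos [0.5404 0.214  0.2271] total units tool [-0.15 -0.24  4.43] turn [-0.01  0.01 -0.02]
```

View pics/w1.png

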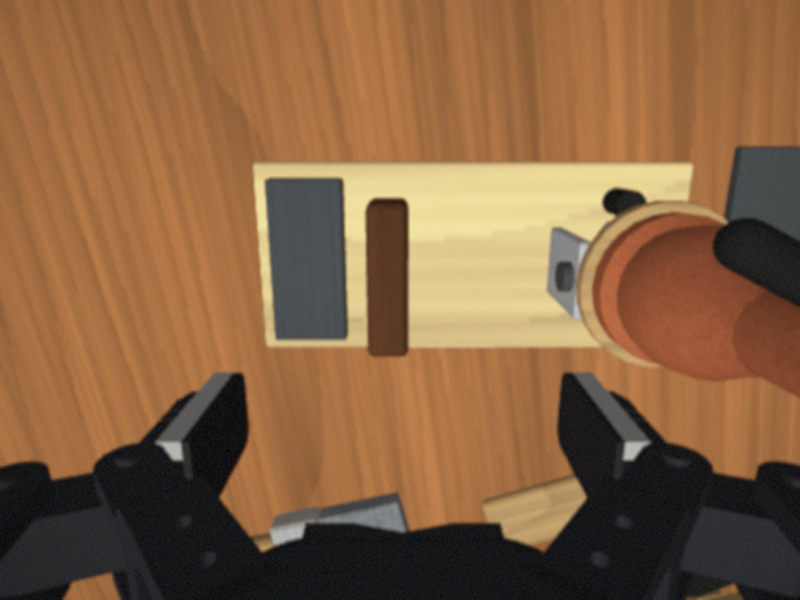

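The wrist view shows the foot corners at (254,163), (692,163), (266,347), and the handle top spans (368..408, 199..356). I'll refine the pose with these.

```bash
cat > m2.py <<'E'
from m import *
C['wrist']=dict(np.load('wrist.npz'));u=lambda X,Y:np.array([X*.64-.2,Y*.64-.2])
w=[('wrist',l,u(*p)) for l,p in [((-90,65,12),(254,163)),((200,65,12),(692,163)),((-90,-65,12),(266,347)),((-12,45,80),(367,199)),((12,45,80),(408,199)),((-12,-45,80),(368,356)),((12,-45,80),(408,356))]]
q,r=fit(w,[.53,.21,-.14]);print('W',q.round(4));print(r.round(1).tolist())
from plan import *
rows([q[0],q[1],.05],yawR(q[2]))
E
python3 m2.py | tail -4
```

```text
side cam [-0.161  0.9    0.998]
W [ 0.5319  0.2102 -0.1533]
[[-1.3, -3.2], [4.2, -1.3], [-0.8, -0.8], [-1.0, 0.6], [1.6, 0.8], [-0.4, 0.7], [0.6, 0.8]]
t 3.95 pos [0.5408 0.2142 0.2279] total units tool [-0.13 -0.21  4.45] turn [0.01 0.   0.07]
```

Emit:
send_rows:
  commands: "-0.06 -0.12 0.4 0 0 0; -0.06 -0.12 0.6 0 0 0; 0 0 0.7 0 0 0; 0 0 0.7 0 0 0; 0 0 0.7 0 0 0; 0 0 0.6 0 0 0; 0 0 0.4 0 0 0; 0 0 0.2 0 0 0; 0 0 0.1 0 0 0; 0 0 0 0 0 0; 0 0 0 0 0 0"

```text
time_s: 4.87
tool_pos: [0.531, 0.2118, 0.0524]
tool_rot: [[0.145, 0.989, 0.001], [0.989, -0.145, 0.0], [0.001, 0.001, -1.0]]
contact_force: [-0.3, 0.6, 0.9]
finger_gap: 0.0853
gripper_force: 0.0
```

Emit:
send_rows:
  commands: "0 0 0 0 0 0; 0 0 0 0 0 0; 0 0 0 0 0 0; 0 0 0 0 0 0; 0 0 0 0 0 0; 0 0 0 0 0 0; 0 0 0 0 0 0; 0 0 0 0 0 0; 0 0 0 0 0 0; 0 0 0 0 0 0; 0 0 0 0 0 0; 0 0 0 0 0 0"
  hand: 0
  force: 110

```text
time_s: 5.87
tool_pos: [0.5307, 0.2117, 0.0518]
tool_rot: [[0.145, 0.989, 0.001], [0.989, -0.145, -0.0], [0.0, 0.001, -1.0]]
contact_force: [-1.3, -1.7, 8.6]
finger_gap: 0.023
gripper_force: 108.8
```

```bash
python3 -c "
from plan import *
import cv2
s=ctrl.read_state()
for k in ['time_s','joints','tool_pos','tool_rot','contact_force','moment','finger_gap','gripper_force']: print(k,np.round(s[k],4).tolist())
np.savez('grasp.npz',pos=s['tool_pos'],rot=s['tool_rot'])
ims=[]
for n in['scene','side','wrist']:
  f=ctrl.grab_frame(n);cv2.imwrite(f'pics/{n}_g.png',f['pixels'][:,:,::-1]);ims.append(f['pixels'][:,:,::-1])
a=cv2.resize(ims[0][150:350,240:400],(480,600),interpolation=cv2.INTER_CUBIC)
b=cv2.resize(ims[2][60:260,200:],(320,205))
o=np.zeros((600,800,3),np.uint8);o[:,:480]=a;o[:384,480:]=cv2.resize(ims[1][150:342,110:270],(320,384));o[384:589,480:]=b
cv2.imwrite('pics/g.png',o)"
```

```text
time_s 5.8667
joints [0.0885, 0.6751, -0.6852, 1.8614, 0.5764, 0.8127, -1.0451]
tool_pos [0.5307, 0.2117, 0.0518]
tool_rot [[0.1451, 0.9894, 0.0005], [0.9894, -0.1451, -0.0001], [0.0, 0.0005, -1.0]]
contact_force [-1.2746, -1.7117, 8.6189]
moment [-0.4174, 0.3378, -0.1093]
finger_gap 0.023
gripper_force 108.82
```

View pics/g.png

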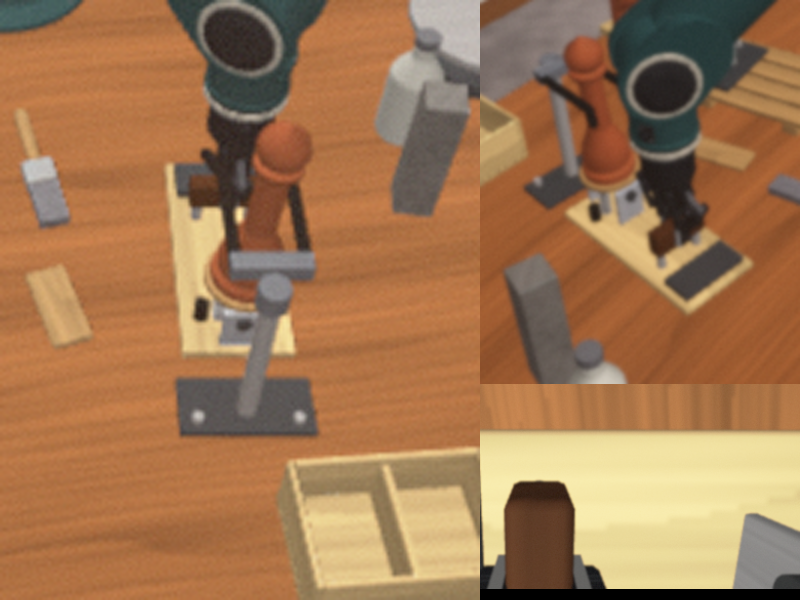

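Grip is firm: gap 23 mm, 109 N. I'll lift 20 mm with the neck still in the fork.

Emit:
send_rows:
  commands: "0 0 -0.02 0 0 0; 0 0 -0.04 0 0 0; 0 0 -0.08 0 0 0; 0 0 -0.11 0 0 0; 0 0 -0.11 0 0 0; 0 0 -0.08 0 0 0; 0 0 -0.05 0 0 0; 0 0 -0.02 0 0 0; 0 0 0 0 0 0; 0 0 0 0 0 0; 0 0 0 0 0 0; 0 0 0 0 0 0"

```text
time_s: 7.02
tool_pos: [0.5303, 0.2117, 0.0715]
tool_rot: [[0.145, 0.989, -0.0], [0.989, -0.145, 0.0], [-0.0, -0.0, -1.0]]
contact_force: [-0.3, -0.2, -8.0]
finger_gap: 0.0227
gripper_force: 108.0
```

```bash
cat > bal.py <<'E'
import numpy as np,cv2,sys,os
from scipy.spatial.transform import Rotation as Ro
from scipy.optimize import lsq_linear
from workcell import ctrl
from fit import proj
from plan import yawR
PIV=np.array([-.0016,.151,-.0082]); HK=.240        # pivot in tool frame; knob centre above pivot
def knob(p,R,phi):   # world knob centre; tool axes x=Y,y=X,z=-Z
    return p+R@(PIV+HK*np.array([-np.sin(phi),0,-np.cos(phi)]))
def match(n,im,tm,guess):
    c=np.round(guess).astype(int);h=20;y0,x0=max(c[1]-h-14,0),max(c[0]-h-14,0)
    big=cv2.resize(im[y0:c[1]+h+15,x0:c[0]+h+15],None,fx=4,fy=4,interpolation=cv2.INTER_CUBIC)
    t,m=tm; r=cv2.matchTemplate(big,t,cv2.TM_CCOEFF_NORMED,mask=m); r[~np.isfinite(r)]=-1
    _,v,_,l=cv2.minMaxLoc(r); return np.array([x0+(l[0]+t.shape[1]/2)/4-.5,y0+(l[1]+t.shape[0]/2)/4-.5]),v
P0=dict(scene=np.array([280+274/5-.4,180+98/5-.4]),side=np.array([130+128/4-.4,160+72/4-.4]))
def tmpl(n):
    im=cv2.imread(f'pics/{n}0_raw.png');c=np.round(P0[n]).astype(int);r=13
    t=cv2.resize(im[c[1]-r:c[1]+r+1,c[0]-r:c[0]+r+1],None,fx=4,fy=4,interpolation=cv2.INTER_CUBIC)
    m=np.zeros(t.shape[:2],np.uint8);o=(P0[n]-c+.5)*4+t.shape[0]/2-2
    cv2.circle(m,tuple(np.round(o).astype(int)),38 if n=='scene' else 40,255,-1)
    return (t,np.dstack([m]*3)),P0[n]-c
def measure(cams,p,R,phig):
    out=[]
    for n in cams:
        f=ctrl.grab_frame(n);im=np.ascontiguousarray(f['pixels'][:,:,::-1]);cv2.imwrite(f'pics/last_{n}.png',im)
        tm,off=tmpl(n); px,v=match(n,im,tm,proj(f,knob(p,R,phig)));px=px+off
        g=np.linspace(-.4,.4,801);e=[np.sum((proj(f,knob(p,R,a))-px)**2) for a in g]
        i=int(np.argmin(e)); out.append((n,g[i],e[i]**.5,v))
    return out
E
python3 -c "
from bal import *
s=ctrl.read_state();p=np.array(s['tool_pos']);R=np.array(s['tool_rot']);print(s['time_s'],p.round(4),R.round(4).tolist(),np.round(s['contact_force'],2),np.round(s['moment'],3))
print(measure(['scene','side'],p,R,-.065))
g=np.load('grasp.npz')
# same on grasp pictures
for n in['scene','side']:
  im=cv2.imread(f'pics/{n}_g.png');f=dict(np.load(n+'.npz'));tm,off=tmpl(n);px,v=match(n,im,tm,P0[n]);px=px+off
  print(n,px,P0[n],v,min((np.hypot(*(proj(f,knob(g['pos'],g['rot'],a))-px)),a) for a in np.linspace(-.3,.3,601)))
"
```

```text
7.0167 [0.5303 0.2117 0.0715] [[0.1449, 0.9894, -0.0003], [0.9895, -0.1449, 0.0], [-0.0, -0.0003, -1.0]] [-0.33 -0.22 -8.  ] [ 0.075  0.494 -0.035]
[('scene', np.float64(-0.07300000000000001), np.float64(0.11797043437050818), 0.9669005274772644), ('side', np.float64(-0.066), np.float64(0.02157923789638956), 0.9787191152572632)]
scene [334.65 199.2 ] [334.4 199.2] 0.9691675901412964 (np.float64(0.16729037463236562), np.float64(-0.06599999999999998))
side [161.6 177.6] [161.6 177.6] 0.9885805249214172 (np.float64(0.04369268739606766), np.float64(-0.05399999999999999))
```

The tracker agrees with the expected lean, -0.07 when resting on the +y arm. Now the balance planner.

```bash
cat > step.py <<'E'
from bal import *
I,G,K,D,ML=.0068,.378,.318,.02,.0385; H=1/120; TAU=.03
def path(k):
    S=lambda u:(lambda u:10*u**3-15*u**4+6*u**5)(np.clip(u,0,1))
    def trap(k,n,r):   # smooth trapezoid 0..1
        g=np.arange(n+1);v=np.minimum(1,np.minimum(S((g+.5)/r),S((n-g-.5)/r)));v[-1]=0;c=np.r_[0,np.cumsum(v[:-1])];return np.interp(k,g,c/c[-1])
    y0,y1=-.1454,.1208;a0=np.array([.5303,.2117]);a1=np.array(TGT)
    X=lambda y:np.array([np.cos(y),np.sin(y)])
    m0=a0-.115*X(y0);m1=a1-.115*X(y1)
    b=trap(k-20,70,18)
    p=m0+b*(m1-m0)+.115*X(y0)*(1-S(k/20))+.115*X(y1)*S((k-90)/24)
    return np.r_[p,.0715+.0325*S((k-18)/24)],y0+(y1-y0)*b
TGT=(.4833,-.2311)
def sim(x,rho,dy,hold=6):  # x=[alpha,alpha',b,v]; rho: row-end rolls (rho[0]=start); dy lateral pivot shift per row
    x=x.copy();out=[]
    seq=[(rho[i],rho[i+1],dy[i]*12,10) for i in range(len(dy))]
    seq=seq[:hold[0]]+[(rho[hold[0]],)*2+(0.,hold[1])]+seq[hold[0]:] if isinstance(hold,tuple) else seq
    for r0,r1,v,n in seq:
        for j in range(n):
            r=r0+(r1-r0)*(j+.5)/n;rd=(r1-r0)/(n*H);a=(v-x[3])/TAU
            acc=(G*x[0]-K*(x[0]-r-x[2])-D*(x[1]-rd)+ML*a)/I
            x[1]+=acc*H;x[0]+=x[1]*H;x[3]+=a*H
        out.append([x[0],x[1],r1])
    return x,np.array(out)
def prop(x,P,rho,dy):
    F=np.column_stack([sim(np.eye(4)[i],rho*0,np.array(dy)*0)[0] for i in range(4)])
    T=len(dy)/12.;Q=np.diag([.003**2,.03**2,.003**2,.01**2])*T
    return sim(x,rho,dy)[0],F@P@F.T+Q
def hold(x,P,r,n):
    f=lambda z,r:sim(z,np.array([r]*2),np.array([0.]),(0,n))
    def g(z,r):
        z=z.copy()
        for _ in range(n):
            a=-z[3]/TAU;acc=(G*z[0]-K*(z[0]-r-z[2])-D*z[1]+ML*a)/I
            z[1]+=acc*H;z[0]+=z[1]*H;z[3]+=a*H
        return z
    F=np.column_stack([g(e,0.) for e in np.eye(4)]);return g(x,r),F@P@F.T
def go(k0,n,cams=('scene',),free=True,ref=0.,final=False):
    s=ctrl.read_state();p=np.array(s['tool_pos']);R=np.array(s['tool_rot']);rho0=np.arcsin(R[2,0])
    if os.path.exists('st.npz'):
        d=np.load('st.npz');x,P=prop(d['x'],d['P'],d['rho'],d['dy'])
    else: x,P=np.array([-.069,0,0,0]),np.diag([.006,.004,.006,.001])**2
    for c in cams:
        (n_,phi,e,v),=measure([c],p,R,x[0]-rho0);bias=-.0035 if c=='scene' else .003
        z=phi-bias+rho0; sd=.005 if v>.9 and e<1.5 else .05
        Kg=P[:,0]/(P[0,0]+sd**2);print(c,'alpha',round(z,4),'pred',round(x[0],4),'perp',round(e,2),'ncc',round(v,3))
        x=x+Kg*(z-x[0]);P=P-np.outer(Kg,P[0]);x,P=hold(x,P,rho0,6)
    print('t',s['time_s'],'p',p.round(4),'rho',rho0.round(4),'x',x.round(4),'F',np.round(s['contact_force'],1))
    N=n+16;ks=k0+np.arange(N+1);pp=[path(k) for k in ks]
    pos=np.array([q[0] for q in pp]);yaw=np.array([q[1] for q in pp])
    w=np.clip(np.arange(N+1)/min(n,8),0,1)[:,None];yn=np.arctan2(R[1,1],R[0,1])
    pos=pos+(p-pos[0])*(1-w);yaw=yaw+(yn-yaw[0])*(1-w[:,0])
    Xv=np.c_[np.cos(yaw),np.sin(yaw)];Yv=np.c_[-np.sin(yaw),np.cos(yaw)]
    pv=pos[:,:2]+PIV[1]*Xv+PIV[0]*Yv;dy=np.sum(np.diff(pv,axis=0)*(Yv[1:]+Yv[:-1])/2,axis=1)
    hl=(n,6)
    def res(u):
        rho=np.r_[rho0,rho0+np.cumsum(u)];_,o=sim(x,rho,dy,hl)
        return np.r_[o[:,0]-ref,.1*o[:,1],.5*rho[1:],1.*np.diff(np.r_[u]),3*o[-1,:1],1.*o[-1,1:2]]
    r0=res(np.zeros(N));J=np.column_stack([res(e)-r0 for e in np.eye(N)])
    u=lsq_linear(J,-r0,(-.03,.03)).x
    rho=np.r_[rho0,rho0+np.cumsum(u)];Rk=[yawR(yaw[i])@Ro.from_euler('y',rho[i]).as_matrix() for i in range(N+1)];Rk[0]=R
    rows=[]
    for i in range(n):
        t=Rk[i].T@(pos[i+1]-pos[i])/.04;q=Ro.from_matrix(Rk[i].T@Rk[i+1]).as_rotvec()/np.radians(5);rows.append(np.r_[t,q].round(2)+0.)
    rr=np.r_[rho0,rho0+np.cumsum([r[4] for r in rows])*np.radians(5)]
    _,o=sim(x,rr,dy[:n]);print('pred alpha',o[:,0].round(3),'rho',rr.round(3))
    np.savez('st.npz',x=x,P=P,rho=rr,dy=dy[:n])
    print('; '.join(' '.join(f'{a:g}' for a in r) for r in rows))
if __name__=='__main__': go(int(sys.argv[1]),int(sys.argv[2]),tuple(sys.argv[3].split(',')))
E
time python3 step.py 0 10 scene,side
```

```text
scene alpha -0.0695 pred -0.069 perp 0.12 ncc 0.97
side alpha -0.069 pred -0.0702 perp 0.02 ncc 0.978
t 7.1167 p [0.5303 0.2117 0.0715] rho -0.0 x [-0.0719 -0.0537  0.0001 -0.    ] F [ 0.2 -0.1 -8.2]
pred alpha [-0.073 -0.063 -0.046 -0.028 -0.013 -0.004 -0.001 -0.    -0.001 -0.001] rho [-0.     0.03   0.048  0.04   0.02   0.003 -0.007 -0.009 -0.006 -0.003
 -0.   ]
0 0 0 0 0.34 0; 0 -0.02 0 0 0.21 0; 0 -0.05 0 0 -0.09 0; 0 -0.09 0 0 -0.23 0; 0 -0.13 0 0 -0.2 0; 0 -0.17 0 0 -0.11 0; 0 -0.21 0 0 -0.02 0; 0 -0.24 0 0 0.03 0; 0 -0.26 0 0 0.04 0; 0 -0.27 0 0 0.03 0
real	0m3.135s
user	0m1.901s
sys	0m0.176s
```

```bash
rm st.npz; sed -i "s/x,P=hold(x,P,rho0,6)$/x,P=hold(x,P,rho0,6) if os.path.exists('st.npz') else (x,P)/; s/\.1\*o\[:,1\]/.2*o[:,1]/; s/1\.\*np.diff(np.r_\[u\])/3.*np.diff(np.r_[0.,u])/" step.py; python3 step.py 0 10 scene
```

```text
scene alpha -0.0695 pred -0.069 perp 0.14 ncc 0.972
t 7.2167 p [0.5304 0.2117 0.0716] rho 0.0 x [-0.0693  0.      0.      0.    ] F [-0.7  1.3 -7.4]
pred alpha [-0.068 -0.064 -0.054 -0.042 -0.03  -0.019 -0.011 -0.006 -0.003 -0.002] rho [ 0.     0.017  0.028  0.03   0.024  0.016  0.008  0.002 -0.002 -0.003
 -0.003]
0 0 0 0 0.19 0; 0 -0.02 0 0 0.13 0; 0 -0.05 0 0 0.02 0; 0 -0.09 0 0 -0.06 0; 0 -0.13 0 0 -0.1 0; 0 -0.17 0 0 -0.09 0; 0 -0.21 0 0 -0.07 0; 0 -0.24 0 0 -0.04 0; 0 -0.26 0 0 -0.01 0; 0 -0.27 0 0 0 0
```

Emit:
send_rows:
  commands: "0 0 0 0 0.19 0; 0 -0.02 0 0 0.13 0; 0 -0.05 0 0 0.02 0; 0 -0.09 0 0 -0.06 0; 0 -0.13 0 0 -0.1 0; 0 -0.17 0 0 -0.09 0; 0 -0.21 0 0 -0.07 0; 0 -0.24 0 0 -0.04 0; 0 -0.26 0 0 -0.01 0; 0 -0.27 0 0 0 0"

```text
time_s: 8.1
tool_pos: [0.4721, 0.2204, 0.0717]
tool_rot: [[0.144, 0.99, -0.0], [0.99, -0.144, -0.003], [-0.003, -0.0, -1.0]]
contact_force: [0.0, 0.0, -7.0]
finger_gap: 0.0225
gripper_force: 108.1
```

```bash
python3 step.py 10 8 scene,side
```

```text
scene alpha 0.0278 pred -0.0017 perp 0.12 ncc 0.875
side alpha -0.2757 pred 0.0222 perp 6.19 ncc 0.699
t 8.1 p [0.4721 0.2204 0.0717] rho -0.0027 x [-0.136  -0.3338 -0.008   0.    ] F [ 0.  0. -7.]
pred alpha [-0.161 -0.177 -0.178 -0.162 -0.133 -0.101 -0.071 -0.049] rho [-0.003  0.027  0.057  0.086  0.098  0.086  0.062  0.036  0.015]
0 -0.26 0 0 0.34 0; 0 -0.25 0 0 0.34 0; 0 -0.23 0 0 0.34 0; 0 -0.2 0 0 0.13 0; 0 -0.17 0 0 -0.13 0; 0 -0.13 0 0 -0.28 0; 0 -0.09 0 0 -0.3 0; 0 -0.05 0 0 -0.24 0
```

```bash
python3 -c "
import cv2,numpy as np
a=cv2.imread('pics/last_scene.png')[150:300,260:400];b=cv2.imread('pics/last_side.png')[130:330,110:300]
o=np.zeros((600,800,3),np.uint8);o[:428,:400]=cv2.resize(a,(400,428),interpolation=cv2.INTER_CUBIC);o[:421,400:]=cv2.resize(b,(400,421),interpolation=cv2.INTER_CUBIC);cv2.imwrite('pics/v7.png',o[:430])"
```

```text
(no output)
```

View pics/v7.png

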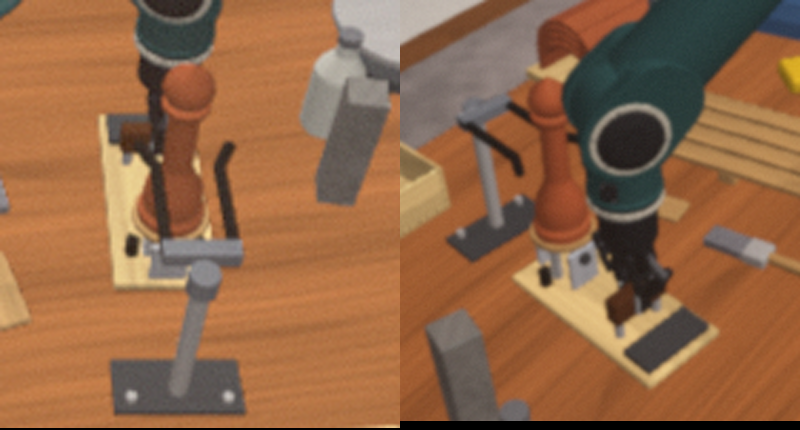

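The finial stands near upright and clear of the fork. The knob is at about (325.6,181.4) in scene and (179.6,177.3) in side raw pixels. The side match was false, so I'll compare matching methods on these frames.

```bash
python3 -c "
from bal import *
s=ctrl.read_state();p=np.array(s['tool_pos']);R=np.array(s['tool_rot']);print(s['time_s'],p.round(4))
for n,e in(('scene',(325.6,181.4)),('side',(179.6,177.3))):
  f=dict(np.load(n+'.npz'));im=cv2.imread(f'pics/last_{n}.png')
  ang=lambda px:min((round(float(np.hypot(*(proj(f,knob(p,R,a))-px))),2),round(float(a),4)) for a in np.linspace(-.35,.35,701))
  print(n,'eye',ang(np.array(e)),'pred',proj(f,knob(p,R,0.)))
  (t,m),off=tmpl(n);c=np.round(proj(f,knob(p,R,0.))).astype(int);h=34
  big=cv2.resize(im[c[1]-h:c[1]+h+1,c[0]-h:c[0]+h+1],None,fx=4,fy=4,interpolation=cv2.INTER_CUBIC)
  for nm,meth in(('sq',cv2.TM_SQDIFF),('sqn',cv2.TM_SQDIFF_NORMED),('cc',cv2.TM_CCOEFF_NORMED)):
    r=cv2.matchTemplate(big,t,meth,mask=m);r=np.where(np.isfinite(r),r,1e12 if 'sq' in nm else -1);mn,mx,l0,l1=cv2.minMaxLoc(r);l=l0 if 'sq' in nm else l1
    px=np.array([c[0]-h+(l[0]+54)/4-.5,c[1]-h+(l[1]+54)/4-.5])+off;print(nm,px,mn,mx,ang(px),m.sum()/765)
"
```

```text
8.2 [0.4712 0.2206 0.0718]
scene eye (1.0, 0.031) pred [328.07241437 180.37878302]
sq [325.9 180.7] 669447.0 56245688.0 (0.31, 0.027) 4513.0
sqn [325.9 180.7] 0.004402090795338154 0.46515998244285583 (0.31, 0.027) 4513.0
cc [325.9  180.45] -0.6460264325141907 0.8745156526565552 (0.07, 0.027) 4513.0
side eye (0.33, 0.026) pred [177.5725644  177.95154607]
sq [178.1 177.6] 3616723.0 58166452.0 (0.07, 0.008) 5025.0
sqn [178.1 177.6] 0.028585247695446014 0.6951417922973633 (0.07, 0.008) 5025.0
cc [162.35 195.35] -0.6858708262443542 0.6985501646995544 (5.96, -0.272) 5025.0
```

```bash
sed -i "s/TM_CCOEFF_NORMED,mask=m); r\[~np.isfinite(r)\]=-1/TM_SQDIFF_NORMED,mask=m); r=1-np.where(np.isfinite(r),r,2)/" bal.py
sed -i "s/d=np.load('st.npz');x,P=prop(d\['x'\],d\['P'\],d\['rho'\],d\['dy'\])/d=np.load('st.npz');x,P=prop(d['x'],d['P'],d['rho'],d['dy']) if len(d['dy']) else (d['x'],d['P'])/; s/sd=.005 if v>.9 and e<1.5 else .05/sd=.004 if v>.985 and e<1.5 else 1./" step.py
cat > fix.py <<'E'
from step import *
rho=np.r_[0,np.cumsum([.19,.13,.02,-.06,-.1,-.09,-.07,-.04,-.01,0])]*np.radians(5)
x,P=prop(np.array([-.0693,0,0,0]),np.diag([.004,.01,.006,.001])**2,rho,np.zeros(10));print(x,np.sqrt(np.diag(P)))
Kg=P[:,0]/(P[0,0]+.004**2);x=x+Kg*(.0278-x[0]);P=P-np.outer(Kg,P[0]);print(x)
x,P=hold(x,P,-.0027,12);print(x)
np.savez('st.npz',x=x,P=P,rho=[-.0027],dy=[])
E
python3 fix.py; python3 step.py 10 8 scene
```

```text
[-0.00190414  0.00776915  0.          0.        ] [0.07826682 0.20197733 0.00659545 0.00912871]
[ 2.77226164e-02  8.33459008e-02  2.22332065e-03 -1.36764041e-19]
[ 3.60582564e-02  8.44488835e-02  2.22332065e-03 -2.75436880e-21]
scene alpha 0.0345 pred 0.0361 perp 0.05 ncc 0.995
t 8.2 p [0.4712 0.2206 0.0718] rho -0.003 x [0.0388 0.0794 0.0021 0.    ] F [-0.5  0.1 -7.6]
pred alpha [0.043 0.043 0.038 0.03  0.022 0.015 0.01  0.007] rho [-0.003 -0.015 -0.024 -0.025 -0.02  -0.014 -0.007 -0.003 -0.   ]
0 -0.26 0 -0.01 -0.14 0; 0 -0.25 0 0 -0.1 0; 0 -0.23 0 0 -0.01 0; 0 -0.2 0 0 0.05 0; 0 -0.16 0 0 0.08 0; 0 -0.12 0 0 0.07 0; 0 -0.08 0 0 0.05 0; 0 -0.04 0 0 0.03 0
```

Emit:
send_rows:
  commands: "0 -0.26 0 -0.01 -0.14 0; 0 -0.25 0 0 -0.1 0; 0 -0.23 0 0 -0.01 0; 0 -0.2 0 0 0.05 0; 0 -0.16 0 0 0.08 0; 0 -0.12 0 0 0.07 0; 0 -0.08 0 0 0.05 0; 0 -0.04 0 0 0.03 0"

```text
time_s: 8.92
tool_pos: [0.4201, 0.2277, 0.0717]
tool_rot: [[0.145, 0.989, 0.001], [0.989, -0.145, 0.0], [0.0, 0.001, -1.0]]
contact_force: [-1.1, -0.5, -8.1]
finger_gap: 0.0227
gripper_force: 108.5
```

```bash
python3 step.py 18 10 scene
```

```text
scene alpha -0.0121 pred 0.0069 perp 0.03 ncc 0.993
t 8.9167 p [0.4201 0.2277 0.0717] rho 0.0004 x [-0.015  -0.0576  0.0011 -0.0001] F [-1.1 -0.5 -8.1]
pred alpha [-0.018 -0.019 -0.017 -0.013 -0.008 -0.005 -0.002 -0.001 -0.002 -0.005] rho [0.    0.006 0.01  0.011 0.009 0.007 0.006 0.005 0.005 0.006 0.007]
0 -0.03 0 0.01 0.06 0; 0 -0.01 0 0 0.05 0; 0 -0.01 -0.01 0 0.01 0; 0 -0.01 -0.02 0 -0.02 0; 0 -0.01 -0.02 0 -0.02 0; -0.01 -0.01 -0.03 0 -0.02 0; -0.02 -0.01 -0.04 0 -0.01 -0.01; -0.04 -0.01 -0.05 0 0 -0.01; -0.06 0 -0.05 0 0.01 -0.01; -0.08 0 -0.06 0 0.02 -0.02
```

Emit:
send_rows:
  commands: "0 -0.03 0 0.01 0.06 0; 0 -0.01 0 0 0.05 0; 0 -0.01 -0.01 0 0.01 0; 0 -0.01 -0.02 0 -0.02 0; 0 -0.01 -0.02 0 -0.02 0; -0.01 -0.01 -0.03 0 -0.02 0; -0.02 -0.01 -0.04 0 -0.01 -0.01; -0.04 -0.01 -0.05 0 0 -0.01; -0.06 0 -0.05 0 0.01 -0.01; -0.08 0 -0.06 0 0.02 -0.02"

```text
time_s: 9.8
tool_pos: [0.4151, 0.2199, 0.083]
tool_rot: [[0.14, 0.99, 0.001], [0.99, -0.14, 0.007], [0.007, -0.0, -1.0]]
contact_force: [-0.2, -0.1, -7.5]
finger_gap: 0.0231
gripper_force: 108.6
```

```bash
python3 step.py 28 10 scene
```

```text
scene alpha -0.0333 pred -0.0049 perp 0.14 ncc 0.994
t 9.8 p [0.4151 0.2199 0.083 ] rho 0.0072 x [-0.0312  0.0835  0.0002 -0.0049] F [-0.2 -0.1 -7.5]
pred alpha [-0.035 -0.037 -0.034 -0.027 -0.018 -0.01  -0.004 -0.001 -0.    -0.002] rho [ 0.007  0.023  0.035  0.039  0.034  0.025  0.016  0.007  0.    -0.004
 -0.004]
-0.1 0.01 -0.06 0 0.18 -0.03; -0.13 0.01 -0.07 0 0.14 -0.03; -0.15 0.01 -0.07 0 0.04 -0.04; -0.17 0.01 -0.07 0 -0.05 -0.04; -0.19 0.01 -0.06 0 -0.1 -0.05; -0.2 0.01 -0.06 0 -0.11 -0.05; -0.22 0.01 -0.05 0 -0.1 -0.06; -0.22 0.01 -0.04 0 -0.08 -0.06; -0.23 0 -0.03 0 -0.05 -0.06; -0.23 0 -0.02 0 0 -0.06
```

Emit:
send_rows:
  commands: "-0.1 0.01 -0.06 0 0.18 -0.03; -0.13 0.01 -0.07 0 0.14 -0.03; -0.15 0.01 -0.07 0 0.04 -0.04; -0.17 0.01 -0.07 0 -0.05 -0.04; -0.19 0.01 -0.06 0 -0.1 -0.05; -0.2 0.01 -0.06 0 -0.11 -0.05; -0.22 0.01 -0.05 0 -0.1 -0.06; -0.22 0.01 -0.04 0 -0.08 -0.06; -0.23 0 -0.03 0 -0.05 -0.06; -0.23 0 -0.02 0 0 -0.06"

```text
time_s: 10.68
tool_pos: [0.4092, 0.1454, 0.1029]
tool_rot: [[0.098, 0.995, 0.0], [0.995, -0.098, -0.005], [-0.005, 0.001, -1.0]]
contact_force: [-0.3, -0.6, -8.2]
finger_gap: 0.023
gripper_force: 108.6
```

```bash
python3 step.py 38 9 scene
```

```text
scene alpha -0.0344 pred -0.0016 perp 0.24 ncc 0.995
t 10.6833 p [0.4092 0.1454 0.1029] rho -0.0049 x [-0.0223  0.3436 -0.0009 -0.0143] F [-0.3 -0.6 -8.2]
pred alpha [-0.024 -0.029 -0.028 -0.023 -0.016 -0.01  -0.006 -0.006 -0.008] rho [-0.005  0.009  0.02   0.024  0.02   0.013  0.005 -0.002 -0.006 -0.005]
-0.23 0 -0.01 0.01 0.16 -0.06; -0.23 0 -0.01 0 0.13 -0.06; -0.23 -0.01 -0.01 0 0.04 -0.06; -0.23 -0.01 -0.01 0 -0.04 -0.06; -0.23 -0.01 0 0 -0.09 -0.06; -0.23 -0.01 0 0 -0.09 -0.06; -0.23 -0.01 0 0 -0.08 -0.06; -0.23 -0.01 0 0 -0.04 -0.06; -0.23 -0.01 0 0 0.01 -0.06
```

Emit:
send_rows:
  commands: "-0.23 0 -0.01 0.01 0.16 -0.06; -0.23 0 -0.01 0 0.13 -0.06; -0.23 -0.01 -0.01 0 0.04 -0.06; -0.23 -0.01 -0.01 0 -0.04 -0.06; -0.23 -0.01 0 0 -0.09 -0.06; -0.23 -0.01 0 0 -0.09 -0.06; -0.23 -0.01 0 0 -0.08 -0.06; -0.23 -0.01 0 0 -0.04 -0.06; -0.23 -0.01 0 0 0.01 -0.06"

```text
time_s: 11.48
tool_pos: [0.3999, 0.0632, 0.1036]
tool_rot: [[0.051, 0.999, -0.0], [0.999, -0.051, -0.005], [-0.005, 0.0, -1.0]]
contact_force: [0.6, -0.7, -6.2]
finger_gap: 0.023
gripper_force: 108.7
```

```bash
python3 step.py 47 10 scene
```

```text
scene alpha -0.0154 pred -0.0085 perp 0.19 ncc 0.993
t 11.4833 p [0.3999 0.0632 0.1036] rho -0.0049 x [-0.0014  0.3836 -0.0012 -0.0142] F [ 0.6 -0.7 -6.2]
pred alpha [-0.001 -0.006 -0.008 -0.008 -0.006 -0.004 -0.004 -0.006 -0.011 -0.018] rho [-0.005  0.002  0.008  0.011  0.01   0.006  0.002 -0.002 -0.006 -0.008
 -0.006]
-0.22 -0.01 0 0 0.08 -0.06; -0.22 -0.01 0 0 0.07 -0.06; -0.22 -0.01 0 0 0.03 -0.06; -0.22 -0.01 0 0 -0.01 -0.06; -0.22 -0.02 0 0 -0.04 -0.06; -0.22 -0.02 0 0 -0.05 -0.06; -0.22 -0.02 0 0 -0.05 -0.06; -0.22 -0.02 0 0 -0.04 -0.06; -0.23 -0.02 0 0 -0.02 -0.06; -0.23 -0.02 0 0 0.02 -0.06
```

Tracking well.

Emit:
send_rows:
  commands: "-0.22 -0.01 0 0 0.08 -0.06; -0.22 -0.01 0 0 0.07 -0.06; -0.22 -0.01 0 0 0.03 -0.06; -0.22 -0.01 0 0 -0.01 -0.06; -0.22 -0.02 0 0 -0.04 -0.06; -0.22 -0.02 0 0 -0.05 -0.06; -0.22 -0.02 0 0 -0.05 -0.06; -0.22 -0.02 0 0 -0.04 -0.06; -0.23 -0.02 0 0 -0.02 -0.06; -0.23 -0.02 0 0 0.02 -0.06"

```text
time_s: 12.37
tool_pos: [0.3911, -0.0255, 0.1034]
tool_rot: [[-0.001, 1.0, 0.0], [1.0, 0.001, -0.006], [-0.006, 0.0, -1.0]]
contact_force: [0.5, -0.7, -6.9]
finger_gap: 0.0225
gripper_force: 108.7
```

```bash
python3 step.py 57 10 scene
```

```text
scene alpha 0.0338 pred -0.0175 perp 0.15 ncc 0.99
t 12.3667 p [ 0.3911 -0.0255  0.1034] rho -0.0057 x [ 0.0518  0.4722  0.0006 -0.0142] F [ 0.5 -0.7 -6.9]
pred alpha [ 0.057  0.05   0.042  0.032  0.024  0.017  0.011  0.006  0.002 -0.002] rho [-0.006 -0.014 -0.02  -0.02  -0.015 -0.01  -0.007 -0.005 -0.005 -0.006
 -0.005]
-0.23 -0.02 0 0 -0.1 -0.05; -0.23 -0.02 0 0 -0.06 -0.05; -0.23 -0.03 0 0 0 -0.05; -0.23 -0.03 0 0 0.05 -0.05; -0.23 -0.03 0 0 0.06 -0.05; -0.23 -0.03 0 0 0.04 -0.05; -0.23 -0.03 0 0 0.02 -0.05; -0.23 -0.03 0 0 0 -0.05; -0.23 -0.03 0 0 -0.01 -0.06; -0.23 -0.03 0 0 0.01 -0.06
```

Emit:
send_rows:
  commands: "-0.23 -0.02 0 0 -0.1 -0.05; -0.23 -0.02 0 0 -0.06 -0.05; -0.23 -0.03 0 0 0 -0.05; -0.23 -0.03 0 0 0.05 -0.05; -0.23 -0.03 0 0 0.06 -0.05; -0.23 -0.03 0 0 0.04 -0.05; -0.23 -0.03 0 0 0.02 -0.05; -0.23 -0.03 0 0 0 -0.05; -0.23 -0.03 0 0 -0.01 -0.06; -0.23 -0.03 0 0 0.01 -0.06"

```text
time_s: 13.25
tool_pos: [0.3816, -0.1179, 0.1043]
tool_rot: [[-0.046, 0.999, -0.0], [0.999, 0.046, -0.005], [-0.005, -0.0, -1.0]]
contact_force: [0.2, -0.2, -7.1]
finger_gap: 0.0228
gripper_force: 108.7
```

```bash
python3 step.py 67 9 scene
```

```text
scene alpha -0.0065 pred -0.0025 perp 0.3 ncc 0.991
t 13.25 p [ 0.3816 -0.1179  0.1043] rho -0.005 x [ 0.0072  0.38    0.0004 -0.0141] F [ 0.2 -0.2 -7.1]
pred alpha [ 0.008  0.002 -0.001 -0.002 -0.001 -0.001 -0.002 -0.004 -0.008] rho [-0.005 -0.001  0.004  0.005  0.005  0.002 -0.002 -0.005 -0.008 -0.008]
-0.23 -0.03 0 0 0.05 -0.06; -0.22 -0.03 0 0 0.05 -0.06; -0.22 -0.03 0 0 0.02 -0.06; -0.22 -0.04 0 0 -0.01 -0.06; -0.22 -0.04 0 0 -0.03 -0.06; -0.22 -0.04 0 0 -0.04 -0.06; -0.22 -0.04 0 0 -0.04 -0.06; -0.22 -0.04 0 0 -0.03 -0.06; -0.21 -0.04 0 0 -0.01 -0.06
```

Emit:
send_rows:
  commands: "-0.23 -0.03 0 0 0.05 -0.06; -0.22 -0.03 0 0 0.05 -0.06; -0.22 -0.03 0 0 0.02 -0.06; -0.22 -0.04 0 0 -0.01 -0.06; -0.22 -0.04 0 0 -0.03 -0.06; -0.22 -0.04 0 0 -0.04 -0.06; -0.22 -0.04 0 0 -0.04 -0.06; -0.22 -0.04 0 0 -0.03 -0.06; -0.21 -0.04 0 0 -0.01 -0.06"

```text
time_s: 14.05
tool_pos: [0.3738, -0.1978, 0.1043]
tool_rot: [[-0.093, 0.996, 0.001], [0.996, 0.093, -0.008], [-0.008, -0.0, -1.0]]
contact_force: [0.5, -0.5, -7.6]
finger_gap: 0.0225
gripper_force: 108.7
```

```bash
python3 step.py 76 9 scene
```

```text
scene alpha -0.0357 pred -0.0078 perp 0.14 ncc 0.992
t 14.05 p [ 0.3738 -0.1978  0.1043] rho -0.0082 x [-0.0261  0.2856 -0.0007 -0.0132] F [ 0.5 -0.5 -7.6]
pred alpha [-0.03  -0.036 -0.034 -0.028 -0.021 -0.013 -0.008 -0.005 -0.003] rho [-0.008  0.005  0.014  0.015  0.009  0.    -0.007 -0.013 -0.014 -0.013]
-0.2 -0.04 0 0 0.15 -0.05; -0.19 -0.04 0 0 0.11 -0.05; -0.17 -0.03 0 0 0.01 -0.05; -0.15 -0.03 0 0 -0.07 -0.04; -0.13 -0.03 0 0 -0.1 -0.03; -0.1 -0.02 0 0 -0.09 -0.03; -0.08 -0.02 0 0 -0.06 -0.02; -0.06 -0.01 0 0 -0.02 -0.02; -0.04 -0.01 0 0 0.01 -0.01
```

Emit:
send_rows:
  commands: "-0.2 -0.04 0 0 0.15 -0.05; -0.19 -0.04 0 0 0.11 -0.05; -0.17 -0.03 0 0 0.01 -0.05; -0.15 -0.03 0 0 -0.07 -0.04; -0.13 -0.03 0 0 -0.1 -0.03; -0.1 -0.02 0 0 -0.09 -0.03; -0.08 -0.02 0 0 -0.06 -0.02; -0.06 -0.01 0 0 -0.02 -0.02; -0.04 -0.01 0 0 0.01 -0.01"

```text
time_s: 14.85
tool_pos: [0.3694, -0.2424, 0.1042]
tool_rot: [[-0.119, 0.993, 0.001], [0.993, 0.119, -0.013], [-0.013, -0.0, -1.0]]
contact_force: [-0.5, 0.3, -7.4]
finger_gap: 0.023
gripper_force: 108.7
```

```bash
python3 step.py 85 7 scene
```

```text
scene alpha 0.013 pred -0.0026 perp 0.3 ncc 0.989
t 14.85 p [ 0.3694 -0.2424  0.1042] rho -0.0135 x [ 0.0171  0.0884 -0.0001 -0.0024] F [-0.5  0.3 -7.4]
pred alpha [0.019 0.017 0.014 0.011 0.007 0.003 0.001] rho [-0.013 -0.015 -0.015 -0.013 -0.009 -0.006 -0.003 -0.001]
-0.03 -0.01 0 0 -0.02 -0.01; -0.01 0 0 0 0 0; -0.01 0 0 0 0.03 0; 0 0 0 0 0.04 0; 0 0 0 0 0.04 0; 0 0 0 0 0.03 0; 0 0.01 0 0 0.02 0
```

Emit:
send_rows:
  commands: "-0.03 -0.01 0 0 -0.02 -0.01; -0.01 0 0 0 0 0; -0.01 0 0 0 0.03 0; 0 0 0 0 0.04 0; 0 0 0 0 0.04 0; 0 0 0 0 0.03 0; 0 0.01 0 0 0.02 0"

```text
time_s: 15.48
tool_pos: [0.3696, -0.2445, 0.1042]
tool_rot: [[-0.119, 0.993, -0.0], [0.993, 0.119, -0.0], [-0.0, -0.0, -1.0]]
contact_force: [-0.5, -0.3, -7.0]
finger_gap: 0.0224
gripper_force: 108.7
```

```bash
python3 step.py 92 9 scene; python3 -c "
import cv2
cv2.imwrite('pics/v8.png',cv2.resize(cv2.imread('pics/last_scene.png')[150:300,140:260],(480,600),interpolation=cv2.INTER_CUBIC))"
```

```text
scene alpha -0.021 pred 0.0006 perp 0.15 ncc 0.992
t 15.4833 p [ 0.3696 -0.2445  0.1042] rho -0.0005 x [-0.0247 -0.0785 -0.0013 -0.0002] F [-0.5 -0.3 -7. ]
pred alpha [-0.03  -0.031 -0.027 -0.022 -0.015 -0.009 -0.005 -0.002 -0.001] rho [-0.     0.01   0.018  0.02   0.016  0.011  0.006  0.002  0.    -0.   ]
0 0.03 0 0 0.12 0; 0 0.06 0 0 0.09 0; 0 0.08 0 0 0.02 0; 0 0.11 0 0 -0.04 0; 0 0.14 0 0 -0.06 0; 0 0.17 0 0 -0.06 0; 0 0.19 0 0 -0.04 0; 0 0.21 0 0 -0.02 0; 0 0.22 0 0 -0.01 0
```

View pics/v8.png

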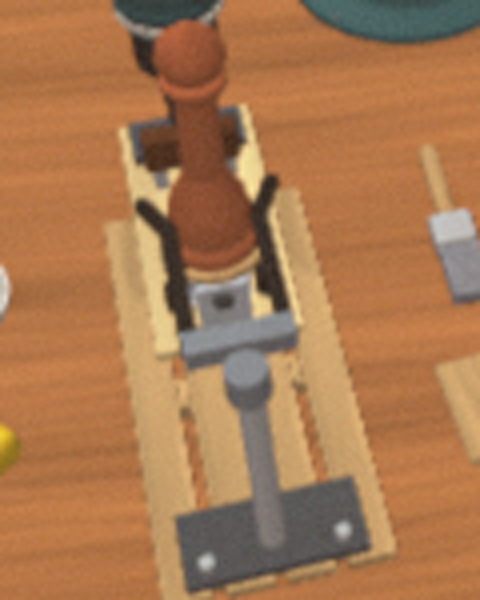

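Finial upright in front of the board's fork, and the stand is centred on the fork mouth (tips at (148,207), (270,182)). Entering now.

Emit:
send_rows:
  commands: "0 0.03 0 0 0.12 0; 0 0.06 0 0 0.09 0; 0 0.08 0 0 0.02 0; 0 0.11 0 0 -0.04 0; 0 0.14 0 0 -0.06 0; 0 0.17 0 0 -0.06 0; 0 0.19 0 0 -0.04 0; 0 0.21 0 0 -0.02 0; 0 0.22 0 0 -0.01 0"

```text
time_s: 16.28
tool_pos: [0.4187, -0.2383, 0.1042]
tool_rot: [[-0.12, 0.993, 0.0], [0.993, 0.12, -0.001], [-0.001, -0.0, -1.0]]
contact_force: [-0.7, 0.7, -7.0]
finger_gap: 0.0227
gripper_force: 108.7
```

```bash
python3 step.py 101 8 scene
```

```text
scene alpha -0.0056 pred -0.0005 perp 0.15 ncc 0.994
t 16.2833 p [ 0.4187 -0.2383  0.1042] rho -0.0011 x [-0.0057 -0.0052 -0.0015 -0.    ] F [-0.7  0.7 -7. ]
pred alpha [-0.006 -0.007 -0.006 -0.005 -0.004 -0.003 -0.001 -0.   ] rho [-0.001  0.001  0.004  0.005  0.005  0.004  0.003  0.002  0.001]
0 0.22 0 0 0.03 0; 0 0.22 0 0 0.03 0; 0 0.21 0 0 0.01 0; 0 0.2 0 0 0 0; 0 0.18 0 0 -0.01 0; 0 0.16 0 0 -0.01 0; 0 0.14 0 0 -0.01 0; 0 0.11 0 0 -0.01 0
```

Emit:
send_rows:
  commands: "0 0.22 0 0 0.03 0; 0 0.22 0 0 0.03 0; 0 0.21 0 0 0.01 0; 0 0.2 0 0 0 0; 0 0.18 0 0 -0.01 0; 0 0.16 0 0 -0.01 0; 0 0.14 0 0 -0.01 0; 0 0.11 0 0 -0.01 0"

```text
time_s: 17.0
tool_pos: [0.4755, -0.2316, 0.1041]
tool_rot: [[-0.12, 0.993, -0.0], [0.993, 0.12, 0.002], [0.002, -0.0, -1.0]]
contact_force: [-0.3, -0.3, -7.2]
finger_gap: 0.0224
gripper_force: 108.8
```

```bash
python3 step.py 109 7 scene;  python3 -c "
import cv2
cv2.imwrite('pics/v9.png',cv2.resize(cv2.imread('pics/last_scene.png')[160:310,140:260],(480,600),interpolation=cv2.INTER_CUBIC))"
```

```text
scene alpha -0.0057 pred -0.0005 perp 0.34 ncc 0.996
t 17.0 p [ 0.4755 -0.2316  0.1041] rho 0.0018 x [-0.0057 -0.0012 -0.0017 -0.0001] F [-0.3 -0.3 -7.2]
pred alpha [-0.006 -0.005 -0.005 -0.004 -0.003 -0.002 -0.002] rho [0.002 0.004 0.004 0.004 0.004 0.003 0.002 0.001]
0 0.08 0 0 0.02 0; 0 0.06 0 0 0.01 0; 0 0.03 0 0 0 0; 0 0.01 0 0 -0.01 0; 0 0 0 0 -0.01 0; 0 0 0 0 -0.01 0; 0 0 0 0 -0.01 0
```

View pics/v9.png

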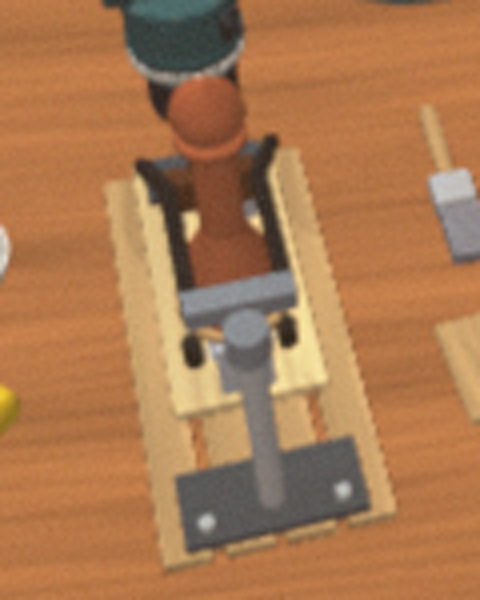

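Emit:
send_rows:
  commands: "0 0.08 0.02 0 0.02 0; 0 0.06 0.05 0 0.01 0; 0 0.03 0.08 0 0 0; 0 0.01 0.09 0 -0.01 0; 0 0 0.09 0 -0.01 0; 0 0 0.08 0 -0.01 0; 0 0 0.05 0 -0.02 0; 0 0 0.01 0 0 0"

```text
time_s: 17.72
tool_pos: [0.4817, -0.2307, 0.0849]
tool_rot: [[-0.12, 0.993, -0.001], [0.993, 0.12, 0.0], [0.0, -0.001, -1.0]]
contact_force: [-0.2, -0.2, -7.4]
finger_gap: 0.0228
gripper_force: 108.8
```

```bash
python3 -c "
from step import *
s=ctrl.read_state();p=np.array(s['tool_pos']);R=np.array(s['tool_rot']);print(p.round(4),R.round(4).tolist(),'yaw',np.arctan2(R[1,1],R[0,1]),measure(['scene'],p,R,0.))
d=R.T@(np.array([*TGT,.0818])-p)/.04;print(d.round(3))"
```

```text
[ 0.4817 -0.2307  0.0849] [[-0.1197, 0.9928, -0.0006], [0.9928, 0.1197, 0.0002], [0.0003, -0.0006, -1.0]] yaw 0.11994804117948259 [('scene', np.float64(-0.0020000000000000018), np.float64(0.27127310782826475), 0.9957056045532227)]
[-0.015  0.038  0.078]
```

Emit:
send_rows:
  commands: "0 0.02 0.01 0 0 0; -0.01 0.02 0.02 0 0 0; 0 0 0.02 0 0 0; 0 0 0.02 0 0 0; 0 0 0.01 0 0 0; 0 0 0 0 0 0; 0 0 0 0 0 0"

```text
time_s: 18.35
tool_pos: [0.4837, -0.2311, 0.0822]
tool_rot: [[-0.12, 0.993, -0.0], [0.993, 0.12, -0.0], [-0.0, -0.0, -1.0]]
contact_force: [-1.2, 0.0, -6.4]
finger_gap: 0.0227
gripper_force: 109.1
```

Emit:
send_rows:
  commands: "0 0 0.01 0 0 0; 0 0 0.01 0 0 0; 0 0 0 0 0 0; 0 0 0 0 0 0"

```text
time_s: 18.68
tool_pos: [0.4837, -0.2311, 0.0818]
tool_rot: [[-0.12, 0.993, -0.0], [0.993, 0.12, -0.0], [-0.0, -0.0, -1.0]]
contact_force: [-6.2, 0.5, 4.3]
finger_gap: 0.0227
gripper_force: 110.9
```

```bash
python3 -c "
from step import *
s=ctrl.read_state();p=np.array(s['tool_pos']);R=np.array(s['tool_rot']);print(p.round(4),np.round(s['contact_force'],2),np.round(s['moment'],2),measure(['scene'],p,R,0.))"
```

```text
[ 0.4837 -0.2311  0.0818] [-6.25  0.52  4.28] [0.17 1.   0.01] [('scene', np.float64(-0.03600000000000003), np.float64(0.1705541000557193), 0.9948230385780334)]
```

Emit:
send_rows:
  commands: "0 0 0 0 0 0; 0 0 0 0 0 0; 0 0 0 0 0 0; 0 0 0 0 0 0; 0 0 0 0 0 0; 0 0 0 0 0 0; 0 0 0 0 0 0; 0 0 0 0 0 0"

```text
time_s: 19.4
tool_pos: [0.4837, -0.2311, 0.0818]
tool_rot: [[-0.119, 0.993, -0.0], [0.993, 0.119, -0.0], [-0.0, -0.0, -1.0]]
contact_force: [-5.1, -0.3, 4.7]
finger_gap: 0.0226
gripper_force: 110.9
```

Emit:
send_rows:
  commands: "0 0 0 0 0 0; 0 0 0 0 0 0; 0 0 0 0 0 0; 0 0 0 0 0 0; 0 0 0 0 0 0; 0 0 0 0 0 0; 0 0 0 0 0 0; 0 0 0 0 0 0; 0 0 0 0 0 0; 0 0 0 0 0 0; 0 0 0 0 0 0; 0 0 0 0 0 0"
  hand: 0.8

```text
time_s: 20.4
tool_pos: [0.4836, -0.2311, 0.0814]
tool_rot: [[-0.12, 0.993, -0.0], [0.993, 0.12, 0.0], [0.0, -0.0, -1.0]]
contact_force: [-1.3, -0.0, -1.1]
finger_gap: 0.0687
gripper_force: 0.0
```

```bash
python3 -c "
from step import *
s=ctrl.read_state();p=np.array(s['tool_pos']);R=np.array(s['tool_rot']);print(p.round(4),s['finger_gap'],np.round(s['contact_force'],2),measure(['scene'],p,R,-.06))"
```

```text
[ 0.4836 -0.2311  0.0814] 0.06866558071794802 [-1.25 -0.05 -1.1 ] [('scene', np.float64(-0.056999999999999995), np.float64(0.23078150526056015), 0.9941971898078918)]
```

Emit:
send_rows:
  commands: "0 0 -0.1 0 0 0; 0 0 -0.2 0 0 0; 0 0 -0.3 0 0 0; 0 0 -0.4 0 0 0; 0 0 -0.5 0 0 0; 0 0 -0.5 0 0 0; 0 -0.1 -0.5 0 0 0; 0 -0.2 -0.5 0 0 0; 0 -0.2 -0.5 0 0 0; 0 -0.2 -0.5 0 0 0; 0 -0.1 -0.5 0 0 0; 0 0 -0.3 0 0 0; 0 0 -0.1 0 0 0; 0 0 0 0 0 0; 0 0 0 0 0 0; 0 0 0 0 0 0"

```text
time_s: 21.78
tool_pos: [0.4517, -0.2346, 0.2764]
tool_rot: [[-0.12, 0.993, -0.001], [0.993, 0.12, 0.001], [0.001, -0.001, -1.0]]
contact_force: [-0.1, 0.4, 0.8]
finger_gap: 0.0682
gripper_force: 0.0
```

```bash
python3 -c "
import cv2,numpy as np
from workcell import ctrl
a=ctrl.grab_frame('scene')['pixels'][:,:,::-1];b=ctrl.grab_frame('side')['pixels'][:,:,::-1];print(ctrl.read_state()['time_s'])
o=np.zeros((600,800,3),np.uint8);o[:500]=np.hstack([cv2.resize(a[120:320,130:290],(400,500)),cv2.resize(b[90:290,190:350],(400,500))]);cv2.imwrite('pics/v10.png',o[:500])"
```

```text
21.8833
```

View pics/v10.png

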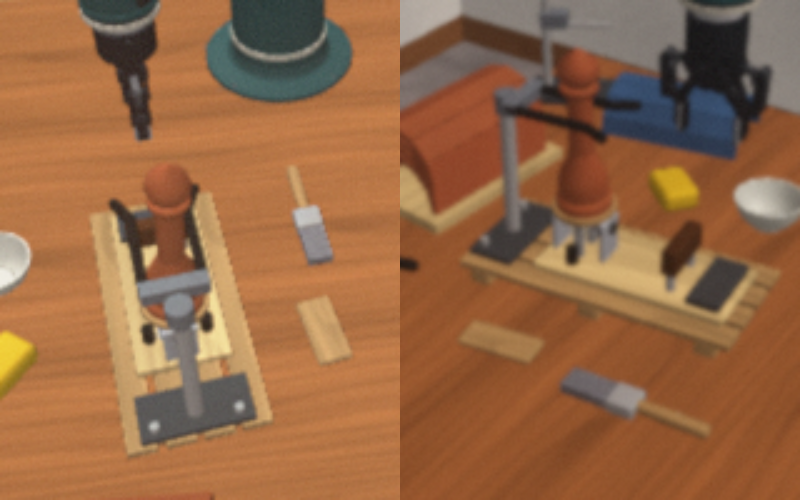

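The stand sits square on the slats, the neck rests lightly between the fork arms, the gripper is clear, and the other things look unmoved. Handing in.

```bash
python3 -c "
from workcell import ctrl
print(ctrl.sign_off())"
```

```text
the job is handed in; nothing more can be done
None
```

The stand was carried across with the finial balanced upright, is set down square on the drying board with its neck in the fork, and has been released and handed in at about 22 s; no verdict was returned.

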